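# Isolate the wheel and present its lockout padlock open

### The job

Make the potter's wheel ready for lockout. First turn the handle of the isolator fully to off (nose pointing at the wire staple on its lid); then turn the dial of the padlock in the wooden stand, click by click, until its nose points at the white rib beside the shackle and it sits in that click, and pull the shackle straight up so that it slides fully open. Carry the lock by its shackle to over the isolator and finish there still holding it by the shackle, hanging open and level a few centimetres above the isolator's handle and touching nothing else; leave the cup, jar, clay and wooden rib where they are.

Things in the scene. Friction and masses are not known exactly. Their poses are not given: they have to be found in the camera images.
- isolator_box: isolator of the wheel motor: grey box 94 x 76 mm, 52 mm high, on a 110 x 84 mm foot plate, screwed to the bench. Origin at the centre of its underside. A small steel wire staple (20 mm wide along y, to 63 mm above the bench) stands on its lid 42 mm from the centre on the +x side; a black pip lies 34 mm from the centre on the +y side; z is up.
- isolator (a joint): angle (rad) of the isolator's black handle about the vertical axis through the box's centre, counterclockwise from above positive; 0 = off (nose along the box's +x, at the staple), 1.571 = on (nose along the box's +y, at the pip). End stops at both; a ball detent holds it in either position and takes about 0.2 N m to leave.
- isolator_grip (a point): point to grip the isolator's handle: on its axis, 82 mm above the bench, 9 mm below the top of the pinch bar. The bar is 14 mm wide, 46 mm long, 30 mm tall over a disc of 48 mm diameter; one end is pointed (the nose, standing out another 5 mm), and the bar's top bears a white line on that half. x points along the bar towards the nose, z up.
- lock_stand: fixed wooden stand, 137 x 83 mm, 22 mm high, with a pocket (119 x 65 mm, floor 9 mm above the bench) in which the padlock lies. Origin at the centre of its underside, axes as the lock's.
- lock: steel combination padlock, loose in the stand with 1.5 to 2.5 mm of play each side: block 116 x 60 mm, 40 mm high, 0.6 to 0.85 kg in all, heavy at the shackle end so that it hangs nearly level from the shackle. Origin at the centre of its underside, x along its length towards the shackle end, z up (dial and shackle on top).
- lock_dial (a joint): angle (rad) of the lock's dial about its vertical axis, counterclockwise from above positive; 0 = nose points along the lock's +x at the white rib: the open click. It clicks every 0.35 rad (..., 0, 0.35, 0.70, 1.05, 1.40), about 0.05 N m each, and settles in the nearest click when let go; only within 0.1 rad of 0 can the shackle be drawn. Stops at -0.75 and 1.6.
- lock_dial_grip (a point): point to grip the dial: on its axis, which lies 28 mm from the lock's origin along the lock's -x, 69.5 mm above the lock's underside and 9 mm below the top of the pinch bar. The bar is 13 mm wide, 36 mm long, 30 mm tall over a disc of 43 mm diameter; one end is pointed (the nose, standing out another 5 mm), and the bar's top bears a white line on that half. x points along the bar towards the nose.
- lock_shackle (a joint): height (m) by which the shackle is drawn out of the lock: 0 = shut, 0.020 = fully open (stop). It slides along the lock's z with about 1.5 N of friction, so the lock's own weight draws it open when it is lifted by the shackle with the dial in the open click; locked, the whole lock comes up shut.
- lock_shackle_bar (a point): middle of the shackle's straight top bar: square bar 9 x 9 mm running along the lock's y, flat for 30 mm; the U is 49 mm wide outside. It lies 32 mm from the lock's origin along the lock's +x, 82 mm above the lock's underside when shut, 37 mm of free height under the bar. Pinch it across the lock's x.
- water_cup: bystander: grey-green cup, 75 mm across, 48 mm high; origin at its underside
- glaze_jar: bystander: clear jar with a screw lid, 70 mm across, 86 mm high; origin at its underside
- clay_lump: bystander: lump of clay, 79 x 98 x 62 mm; origin at its underside
- wood_rib: bystander: flat oval wooden rib, 43 x 100 x 8 mm, lying on the bench between the robot and the work; origin at its underside

How it is judged:
By the outcome, as a careful person would: the job done as asked, in the order asked, and still so for the second after the job is handed in, while the arm keeps its last pose, push and grip.
It also fails if it takes over 62 s, if anything falls off the work surface, if the arm or the gripper's body presses on something with over 40 N, if the wrist force passes 120 N, or if a joint passes its speed limit or range.

### The arm

A 7-joint arm with a two-finger parallel gripper is mounted at the origin on a cart in front of the work surface, level with it; the furniture and walls round the work are solid. World frame = base frame: x ahead of the robot, y to its left, z up, the work surface at z = 0. Lengths are in m, angles in rad, forces in N, time in s.
With the tool pointing down it reaches from about 0.4 to 0.875 m from the base axis. Payload 19.3 kg.
Tool frame: the origin (TCP) lies between the finger pads, 19 mm behind the fingertips; this is the grasp point; z points along the fingers, y is the line along which they close (so a half turn about z gives the same grasp; the last joint's range is limited). The gripper opens to 85 mm and grips with 20 to 120 N. Pads are 22 mm wide; open, the fingers measure 114 mm over their backs; the gripper's body (76 mm by 85 mm) begins 54 mm behind the grasp point. The pads swing forward as they close: fully open they stand 13 mm farther back than shut.
Start: joints at [-1.385, 0.521, -0.036, 1.599, 0.021, 1.021, -0.113], TCP at [0.158, 0.605, 0.25] pointing down, gripper open.
Joint ranges: [-2.91, 2.91], [-0.3, 2.13], [-1.5, 1.42], [0.17, 2.43], [-1.26, 4.41], [0.16, 1.93], [-2.52, 2.52]. Speed limits (rad/s): [1.89, 1.89, 2.39, 2.39, 3.01, 3.01, 3.01].

### API

Orientations are given as [roll, pitch, yaw] about the fixed x, y, z axes, in that order (R = Rz(yaw) Ry(pitch) Rx(roll)).
In Python, from workcell import readout, grab_frame, camera_info, workorder gives the robot as it stands. The module is installed in compiled form; this text tells all that it offers.
- The arm moves only by the tool drive_tool, never from a script. Its argument "targets" is a list of rows, each an object of numbers: "dx", "dy", "dz": the shift along the tool's x, y, z as a fraction of full scale; "yaw": the turn about the tool's z as a fraction of full scale; "fingers": the closure, from 0 (fully open) to 1 (shut). In form: [{"dx": .., "dy": .., "dz": .., "yaw": .., "fingers": ..}, ...]. A call has 1 to 20 rows; each row shifts and turns the commanded pose from where the row before left it, along the tool's axes as they then stand; what a row does not reach is not made up. Full scale, the value 1, is 0.1 m for a shift and 90 degrees for a turn. A row lasts 1/10 s, in which the tool goes at most 50 mm and 8.59 degrees, less where a joint would pass 70% of its speed; a pose out of reach is approached as far as the arm can. A call with a number of a shift or a turn outside -1 to 1 is refused whole. A call with a gripper value outside its range is refused whole. The fingers move at their own pace and stop on an object; "squeeze" is the grip in N (left out, the last holds). Time passes only in rows, so rows that do not move let the fingers close. It gives the time, the measured TCP pose, the force, the opening and the grip force at its end, in the units of the state.
- readout.observe(): the state, without advancing time (a new reading comes with each control period).
- grab_frame(name): name is "scene" or "top"; returns the picture (420x560x3 uint8, blue, green, red); there is no depth.
- camera_info(name): a dict with "fx", "fy", "cx", "cy" (pixels), "D" ([k1, k2, p1, p2, k3] as OpenCV has them; the pictures are not rectified), "T" (4x4, takes a point from camera to world coordinates). Camera axes: x right, y up, looking along -z (the intrinsics and any distortion apply to the point x, -y, -z); pixel columns grow to the right and rows downward; lengths in m; the calibration is good to about 2 mm. A picture is of the moment at which its call begins. camera_info takes no time and is no camera call.
- workorder.job_done(): hands the job in; it is judged then, once.
The state is a dict: "clock": time; "qpos": joint angles; "qd": joint speeds; "joint_efforts": joint torques, N m; "position": TCP position; "tool_rot": TCP orientation; "force": force on the tool from outside, world axes, zero at the start; "moment": the same for the moment, N m; "grip_width": finger opening in m; "finger_force": force on a finger pad.
Only numpy, scipy, OpenCV 4.12 (cv2) and the standard library are available. Lean on these libraries where they do the work, as an engineer would, in place of code of your own. Each camera call takes 0.05 s, during which the arm holds its last target. There are 200 camera calls.

## Working session

There is one attempt and no reset: what is moved stays moved. The work goes in short steps, Python scripts to look and compute and a tool call to move; the robot and the scene stay as the last step left them, time stands still between calls to the robot, and variables do not carry over. Pictures are saved under pics/ and viewed, at most 10 in all, crops included, and the job is handed in when it is done.

Besides the shell and the picture viewer there is one more tool, called as name([rows], argument=value, ...), one row to a line, values as JSON. drive_tool: Moves the arm, as the interface text tells. Shift numbers are shares of 0.1 m and turn numbers shares of 90 degrees, none past 1 either way. Its arguments: {"type":"object","properties":{"targets":{"type":"array","items":{"type":"object","properties":{"dx":{"type":"number","minimum":-1,"maximum":1},"dy":{"type":"number","minimum":-1,"maximum":1},"dz":{"type":"number","minimum":-1,"maximum":1},"yaw":{"type":"number","minimum":-1,"maximum":1},"fingers":{"type":"number"}}}},"squeeze":{"type":"number"}},"required":["targets"]}

```bash
mkdir -p pics; cat > h.py <<'E'
import numpy as np,cv2
from workcell import readout,grab_frame,camera_info,workorder
def ray(n,uv):
    c=camera_info(n);K=np.array([[c['fx'],0,c['cx']],[0,c['fy'],c['cy']],[0,0,1.]])
    p=cv2.undistortPoints(np.array(uv,float).reshape(-1,1,2),K,np.array(c['D'],float)).reshape(-1,2)
    T=np.array(c['T']);d=np.c_[p[:,0],-p[:,1],-np.ones(len(p))]@T[:3,:3].T
    return T[:3,3],d
def onz(n,uv,z):
    o,d=ray(n,uv);return o+d*((z-o[2])/d[:,2])[:,None]
def proj(n,P):
    c=camera_info(n);T=np.array(c['T']);q=(np.atleast_2d(P)-T[:3,3])@T[:3,:3]
    q=q*[1,-1,-1];K=np.array([[c['fx'],0,c['cx']],[0,c['fy'],c['cy']],[0,0,1.]])
    return cv2.projectPoints(q,np.zeros(3),np.zeros(3),K,np.array(c['D'],float))[0].reshape(-1,2)
E
python3 - <<'E'
from h import *
np.set_printoptions(precision=4,suppress=True)
for n in('scene','top'):
    f=grab_frame(n);cv2.imwrite(f'pics/{n}0.png',f)
    c=camera_info(n);print(n,c['fx'],c['D'],np.array(c['T']))
print(readout.observe())
E
```

```text
scene 450.1663788217665 [0.004 0.    0.    0.    0.   ] [[ 0.8105  0.4261 -0.402   0.0783]
 [-0.5854  0.6128 -0.5308 -0.5203]
 [ 0.0202  0.6655  0.7461  0.8696]
 [ 0.      0.      0.      1.    ]]
top 399.587528512267 [-0.0613  0.      0.      0.      0.    ] [[-0.0478  0.9745 -0.2191  0.3103]
 [-0.9988 -0.0455  0.0154  0.0417]
 [ 0.005   0.2195  0.9756  0.9838]
 [ 0.      0.      0.      1.    ]]
{'clock': 0.1, 'qpos': array([-1.3852,  0.522 , -0.0363,  1.5999,  0.0212,  1.0211, -0.1128]), 'qd': array([-0.0002, -0.0008,  0.0006, -0.002 ,  0.0018,  0.0001,  0.0005]), 'joint_efforts': array([  0.0036, -92.8482,   1.9841, -37.0527,   0.0181,   0.0056,
        -0.    ]), 'position': array([0.1581, 0.6044, 0.2495]), 'tool_rot': array([-3.1405,  0.0001,  2.8858]), 'force': array([ 1.106 , -0.2941, -0.4091]), 'moment': array([ 0.0168, -0.0024, -0.047 ]), 'finger_force': 0.0, 'grip_width': 0.08544284040158928}
```

View pics/scene0.png

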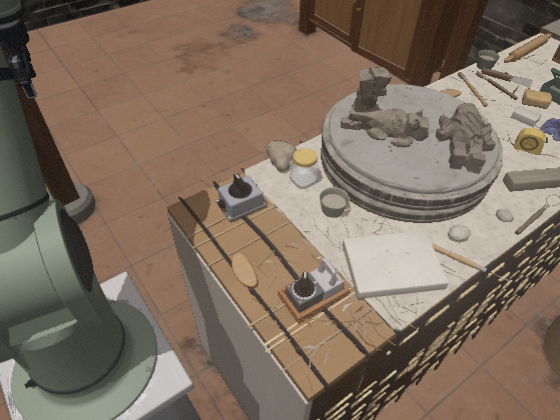

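View pics/top0.png

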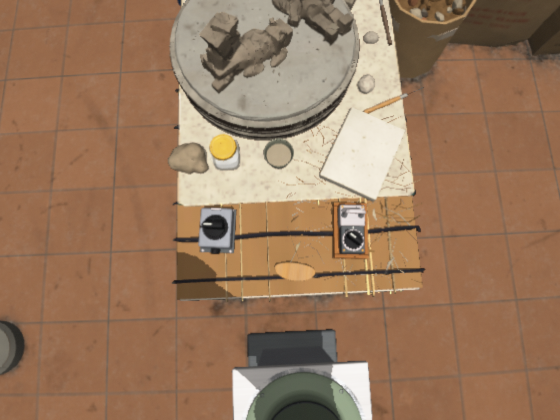

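The scene view has the isolator at about (240,195) and the lock at (312,287). In the top view they are at (217,229) and (352,231), with the rib at (295,270), the jar at (224,152), the cup at (278,153) and the clay at (188,158). I'll enlarge both items.

```bash
python3 - <<'E'
from h import *
t=cv2.imread('pics/top0.png');s=cv2.imread('pics/scene0.png')
def c(i,x,y,w,h,k):return cv2.resize(i[y:y+h,x:x+w],None,fx=k,fy=k,interpolation=cv2.INTER_CUBIC)
a=np.hstack([c(t,190,197,56,60,6.5),c(t,325,197,56,60,6.5)])
b=np.hstack([c(s,212,167,65,35*1+20,5.6),c(s,277,255,65,55,5.6)])
b=cv2.resize(b,(a.shape[1],int(b.shape[0]*a.shape[1]/b.shape[1])))
o=np.vstack([a,b]);o=o[:, :];print(a.shape,b.shape,o.shape)
k=600/o.shape[0];o=cv2.resize(o,None,fx=k,fy=k) if k<1 else o
print(o.shape);cv2.imwrite('pics/c1.png',o)
E
```

```text
(390, 728, 3) (308, 728, 3) (698, 728, 3)
(600, 626, 3)
```

View pics/c1.png

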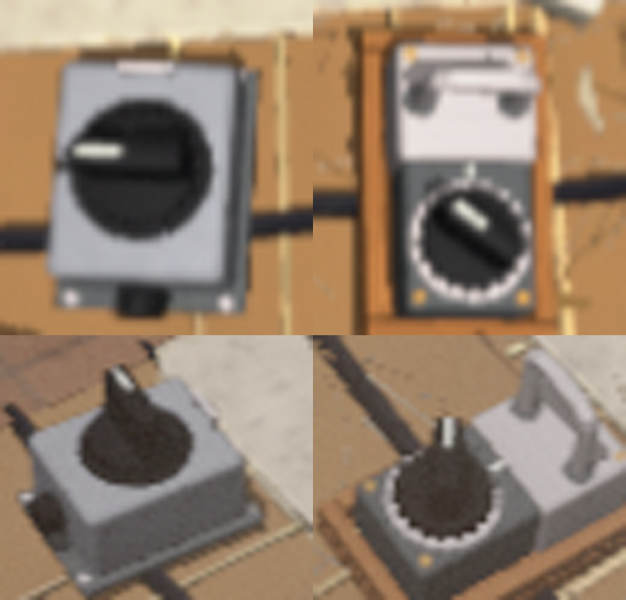

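```bash
cat > m.py <<'E'
from h import *
np.set_printoptions(precision=4,suppress=True)
k=600/698*6.5;ks=5.6*600/698
I=lambda p:(np.array(p,float)+.5)/k-.5+[190,197]
L=lambda p:(np.array(p,float)+.5-[313,0])/k-.5+[325,197]
SI=lambda p:(np.array(p,float)+.5-[0,335.2])/ks-.5+[212,167]
SL=lambda p:(np.array(p,float)+.5-[313,335.2])/ks-.5+[277,255]
def tri(a,b):
    o1,d1=ray('top',[a]);o2,d2=ray('scene',[b]);d1,d2=d1[0],d2[0]
    s=np.linalg.lstsq(np.c_[d1,-d2],o2-o1,rcond=None)[0]
    p,q=o1+s[0]*d1,o2+s[1]*d2;return (p+q)/2,np.linalg.norm(p-q)
def quad(P,n):
    print(n,'\n',P,'ctr',P.mean(0),'edges',np.linalg.norm(P-np.roll(P,-1,0),axis=1))
# isolator lid corners: order TL TR BR BL
quad(onz('top',I([[65,65],[240,65],[222,280],[48,275]]),.052),'iso lid top')
quad(onz('scene',SI([[155,382],[243,453],[100,527],[35,437]]),.052),'iso lid scene')
print('staple',tri(I([145,66]),SI([208,412])))
for nm,cam,f,pts,z in [('iso line','top',I,[[73,150],[123,150]],.091),('iso line s','scene',SI,[[117,370],[130,388]],.091),
  ('dial line','top',L,[[452,204],[488,228]],.0875),('dial line s','scene',SL,[[447,420],[448,443]],.0875)]:
    P=onz(cam,f(pts),z);d=P[0]-P[1];print(nm,P.ravel(),'ang',np.arctan2(d[1],d[0]))
quad(onz('top',L([[409,54],[524,55],[524,298],[420,297]]),.049),'screws top')
print('screws scene',onz('scene',SL([[370,486],[426,561]]),.049))
print('screwL',tri(L([420,297]),SL([426,561])),tri(L([420,297]),SL([370,486])))
print('dial ring ctr',onz('top',L([[470,238]]),.052),'disc',onz('scene',SL([[444,495]]),.055))
print('bar ends top',onz('top',L([[425,75],[535,84]]),.0955),'scene',onz('scene',SL([[535,355],[597,428]]),.0955))
E
python3 m.py
```

```text
iso lid top 
 [[0.5255 0.219  0.052 ]
 [0.522  0.1441 0.052 ]
 [0.4301 0.1536 0.052 ]
 [0.4355 0.2266 0.052 ]] ctr [0.4783 0.1858 0.052 ] edges [0.0751 0.0924 0.0732 0.0903]
iso lid scene 
 [[0.5115 0.2171 0.052 ]
 [0.5204 0.1455 0.052 ]
 [0.431  0.1434 0.052 ]
 [0.4367 0.2178 0.052 ]] ctr [0.4749 0.1809 0.052 ] edges [0.0722 0.0895 0.0746 0.0747]
staple (array([0.5246, 0.1854, 0.0475]), np.float64(0.0002633065954002734))
iso line [0.4809 0.2085 0.091  0.4799 0.1881 0.091 ] ang 1.5248671530259774
iso line s [0.4795 0.2007 0.091  0.4778 0.1855 0.091 ] ang 1.4636689089975372
dial line [ 0.4436 -0.1237  0.0875  0.4331 -0.1376  0.0875] ang 0.9203599397343099
dial line s [ 0.4409 -0.1287  0.0875  0.434  -0.1382  0.0875] ang 0.9468684486182556
screws top 
 [[ 0.5153 -0.1178  0.049 ]
 [ 0.5125 -0.1675  0.049 ]
 [ 0.408  -0.1579  0.049 ]
 [ 0.4106 -0.1141  0.049 ]] ctr [ 0.4616 -0.1393  0.049 ] edges [0.0497 0.1049 0.0439 0.1047]
screws scene [[ 0.4093 -0.1174  0.049 ]
 [ 0.4067 -0.1617  0.049 ]]
screwL (array([ 0.4255, -0.1292, -0.0184]), np.float64(0.01699951102577912)) (array([ 0.4112, -0.1149,  0.044 ]), np.float64(0.00023304640706802278))
dial ring ctr [[ 0.4341 -0.1367  0.052 ]] disc [[ 0.4307 -0.1427  0.055 ]]
bar ends top [[ 0.496  -0.1157  0.0955]
 [ 0.4901 -0.1605  0.0955]] scene [[ 0.4898 -0.1279  0.0955]
 [ 0.4872 -0.1728  0.0955]]
```

drive_tool([
  {"dx": -0.13, "dy": -0.1, "fingers": 0.4},
  {"dx": -0.26, "dy": -0.2035, "fingers": 0.4},
  {"dx": -0.26, "dy": -0.2035, "fingers": 0.4},
  {"dx": -0.26, "dy": -0.2035, "fingers": 0.4},
  {"dx": -0.26, "dy": -0.2035, "fingers": 0.4},
  {"dx": -0.26, "dy": -0.2035, "fingers": 0.4},
  {"dx": -0.26, "dy": -0.2035, "fingers": 0.4},
  {"dx": -0.26, "dy": -0.2035, "fingers": 0.4},
  {"dx": -0.26, "dy": -0.2035, "fingers": 0.4},
  {"dx": -0.26, "dy": -0.2035, "fingers": 0.4},
  {"dx": -0.26, "dy": -0.2035, "fingers": 0.4},
  {"dx": -0.26, "dy": -0.2035, "fingers": 0.4},
  {"dx": -0.26, "dy": -0.2035, "fingers": 0.4},
  {"dx": -0.26, "dy": -0.2035, "fingers": 0.4},
  {"dx": -0.26, "dy": -0.2035, "fingers": 0.4},
  {"dx": -0.26, "dy": -0.2035, "fingers": 0.4},
  {"dx": -0.13, "dy": -0.1, "fingers": 0.4},
  {"fingers": 0.4},
  {"fingers": 0.4},
], squeeze=40)

```text
invalid input
```

drive_tool([
  {"yaw": 0.08, "fingers": 0.4},
  {"yaw": 0.09, "fingers": 0.4},
  {"yaw": 0.09, "fingers": 0.4},
  {"yaw": 0.09, "fingers": 0.4},
  {"yaw": 0.09, "fingers": 0.4},
  {"yaw": 0.09, "fingers": 0.4},
  {"yaw": 0.09, "fingers": 0.4},
  {"yaw": 0.09, "fingers": 0.4},
  {"yaw": 0.09, "fingers": 0.4},
  {"yaw": 0.09, "fingers": 0.4},
  {"fingers": 0.4},
  {"fingers": 0.4},
])

```text
invalid input
```

```bash
cat > st.py <<'E'
from h import *
import sys
np.set_printoptions(precision=4,suppress=True)
s=readout.observe()
print({k:s[k] for k in('clock','qpos','position','tool_rot','force','moment','grip_width','finger_force')})
if len(sys.argv)>1:   # target x y z psi -> tool fractions (shift in present axes)
    x,y,z,p=map(float,sys.argv[1:5]);d=np.array([x,y,z])-s['position'];a=s['tool_rot'][2]
    print('dx %.3f dy %.3f dz %.3f yaw %.3f'%((d[0]*np.cos(a)+d[1]*np.sin(a))*10,(d[0]*np.sin(a)-d[1]*np.cos(a))*10,-d[2]*10,((a-p+np.pi)%(2*np.pi)-np.pi)/1.5708))
E
python3 st.py .4775 .184 .085 1.486
```

```text
{'clock': 0.1, 'qpos': array([-1.3852,  0.522 , -0.0363,  1.5999,  0.0212,  1.0211, -0.1128]), 'position': array([0.1581, 0.6044, 0.2495]), 'tool_rot': array([-3.1405,  0.0001,  2.8858]), 'force': array([ 1.106 , -0.2941, -0.4091]), 'moment': array([ 0.0168, -0.0024, -0.047 ]), 'grip_width': 0.08544284040158928, 'finger_force': 0.0}
dx -4.154 dy -3.259 dz 1.645 yaw 0.891
```

drive_tool([
  {"dx": -0.13, "dy": -0.1, "dz": 0, "yaw": 0, "fingers": 0.4},
  {"dx": -0.26, "dy": -0.2035, "dz": 0, "yaw": 0, "fingers": 0.4},
  {"dx": -0.26, "dy": -0.2035, "dz": 0, "yaw": 0, "fingers": 0.4},
], squeeze=40)

```text
clock: 0.4
position: [0.2089, 0.5376, 0.2496]
tool_rot: [-3.141, 0.0, 2.886]
force: [0.9, -0.4, -0.8]
grip_width: 0.0515
finger_force: 0.0
```

drive_tool([
  {"dx": -0.25, "dy": -0.1965, "dz": 0, "yaw": 0, "fingers": 0.4},
  {"dx": -0.25, "dy": -0.1965, "dz": 0, "yaw": 0, "fingers": 0.4},
  {"dx": -0.25, "dy": -0.1965, "dz": 0, "yaw": 0, "fingers": 0.4},
  {"dx": -0.25, "dy": -0.1965, "dz": 0, "yaw": 0, "fingers": 0.4},
  {"dx": -0.25, "dy": -0.1965, "dz": 0, "yaw": 0, "fingers": 0.4},
  {"dx": -0.25, "dy": -0.1965, "dz": 0, "yaw": 0, "fingers": 0.4},
  {"dx": -0.25, "dy": -0.1965, "dz": 0, "yaw": 0, "fingers": 0.4},
  {"dx": -0.25, "dy": -0.1965, "dz": 0, "yaw": 0, "fingers": 0.4},
  {"dx": -0.25, "dy": -0.1965, "dz": 0, "yaw": 0, "fingers": 0.4},
  {"dx": -0.25, "dy": -0.1965, "dz": 0, "yaw": 0, "fingers": 0.4},
  {"dx": -0.25, "dy": -0.1965, "dz": 0, "yaw": 0, "fingers": 0.4},
  {"dx": -0.25, "dy": -0.1965, "dz": 0, "yaw": 0, "fingers": 0.4},
  {"dx": -0.25, "dy": -0.1965, "dz": 0, "yaw": 0, "fingers": 0.4},
  {"dx": -0.25, "dy": -0.1965, "dz": 0, "yaw": 0, "fingers": 0.4},
  {"dx": 0, "dy": 0, "dz": 0, "yaw": 0, "fingers": 0.4},
])

```text
clock: 1.9
position: [0.479, 0.1801, 0.2499]
tool_rot: [-3.14, 0.001, 2.88]
force: [-0.7, 0.7, 0.1]
grip_width: 0.0511
finger_force: 0.0
```

drive_tool([
  {"dx": 0, "dy": 0, "dz": 0.05, "yaw": 0.08, "fingers": 0.4},
  {"dx": 0, "dy": 0, "dz": 0.05, "yaw": 0.09, "fingers": 0.4},
  {"dx": 0, "dy": 0, "dz": 0.05, "yaw": 0.09, "fingers": 0.4},
  {"dx": 0, "dy": 0, "dz": 0.05, "yaw": 0.09, "fingers": 0.4},
  {"dx": 0, "dy": 0, "dz": 0.05, "yaw": 0.09, "fingers": 0.4},
  {"dx": 0, "dy": 0, "dz": 0.05, "yaw": 0.09, "fingers": 0.4},
  {"dx": 0, "dy": 0, "dz": 0.05, "yaw": 0.09, "fingers": 0.4},
  {"dx": 0, "dy": 0, "dz": 0.05, "yaw": 0.09, "fingers": 0.4},
  {"dx": 0, "dy": 0, "dz": 0.05, "yaw": 0.09, "fingers": 0.4},
  {"dx": 0, "dy": 0, "dz": 0.05, "yaw": 0.09, "fingers": 0.4},
  {"dx": 0, "dy": 0, "dz": 0, "yaw": 0, "fingers": 0.4},
  {"dx": 0, "dy": 0, "dz": 0, "yaw": 0, "fingers": 0.4},
  {"dx": 0, "dy": 0, "dz": 0, "yaw": 0, "fingers": 0.4},
])

```text
clock: 3.2
position: [0.4772, 0.1844, 0.2002]
tool_rot: [3.141, -0.0, 1.491]
force: [0.4, 0.2, 0.1]
grip_width: 0.0514
finger_force: 0.0
```

```bash
python3 st.py .4775 .184 .085 1.486
```

```text
{'clock': 3.2, 'qpos': array([-0.8067,  0.4413,  0.4276,  1.963 , -0.2526,  0.7885, -0.3155]), 'position': array([0.4772, 0.1844, 0.2002]), 'tool_rot': array([ 3.1415, -0.0003,  1.4911]), 'force': array([0.4297, 0.2054, 0.1382]), 'moment': array([-0.0184,  0.0249, -0.0329]), 'grip_width': 0.05141262743571828, 'finger_force': 0.0}
dx -0.004 dy 0.004 dz 1.152 yaw 0.003
```

Tracking is accurate. Going down to the isolator handle and closing gently.

drive_tool([
  {"dx": 0, "dy": 0, "dz": 0.1, "yaw": 0, "fingers": 0.4},
  {"dx": 0, "dy": 0, "dz": 0.2, "yaw": 0, "fingers": 0.4},
  {"dx": 0, "dy": 0, "dz": 0.25, "yaw": 0, "fingers": 0.4},
  {"dx": 0, "dy": 0, "dz": 0.25, "yaw": 0, "fingers": 0.4},
  {"dx": 0, "dy": 0, "dz": 0.2, "yaw": 0, "fingers": 0.4},
  {"dx": 0, "dy": 0, "dz": 0.15, "yaw": 0, "fingers": 0.4},
  {"dx": 0, "dy": 0, "dz": 0, "yaw": 0, "fingers": 0.4},
  {"dx": 0, "dy": 0, "dz": 0, "yaw": 0, "fingers": 0.7},
  {"dx": 0, "dy": 0, "dz": 0, "yaw": 0, "fingers": 0.9},
  {"dx": 0, "dy": 0, "dz": 0, "yaw": 0, "fingers": 1},
  {"dx": 0, "dy": 0, "dz": 0, "yaw": 0, "fingers": 1},
  {"dx": 0, "dy": 0, "dz": 0, "yaw": 0, "fingers": 1},
], squeeze=25)

```text
clock: 4.4
position: [0.478, 0.1846, 0.0858]
tool_rot: [3.14, -0.001, 1.488]
force: [1.5, -0.8, 4.8]
grip_width: 0.0134
finger_force: 29.1
```

```bash
python3 st.py
```

```text
{'clock': 4.4, 'qpos': array([-0.7164,  0.6258,  0.3164,  2.0322, -0.3652,  0.535 , -0.2227]), 'position': array([0.478 , 0.1846, 0.0858]), 'tool_rot': array([ 3.1398, -0.0009,  1.4877]), 'force': array([ 1.4883, -0.7681,  4.8058]), 'moment': array([-0.2443, -0.3021, -0.0281]), 'grip_width': 0.013432515756953893, 'finger_force': 29.059229493141174}
```

drive_tool([
  {"dx": 0, "dy": 0, "dz": 0, "yaw": 0, "fingers": 1},
  {"dx": 0, "dy": 0, "dz": 0, "yaw": 0.05, "fingers": 1},
  {"dx": 0, "dy": 0, "dz": 0, "yaw": 0.05, "fingers": 1},
  {"dx": 0, "dy": 0, "dz": 0, "yaw": 0.07, "fingers": 1},
  {"dx": 0, "dy": 0, "dz": 0, "yaw": 0.07, "fingers": 1},
  {"dx": 0, "dy": 0, "dz": 0, "yaw": 0.07, "fingers": 1},
  {"dx": 0, "dy": 0, "dz": 0, "yaw": 0.07, "fingers": 1},
  {"dx": 0, "dy": 0, "dz": 0, "yaw": 0.07, "fingers": 1},
  {"dx": 0, "dy": 0, "dz": 0, "yaw": 0.07, "fingers": 1},
  {"dx": 0, "dy": 0, "dz": 0, "yaw": 0.07, "fingers": 1},
  {"dx": 0, "dy": 0, "dz": 0, "yaw": 0.07, "fingers": 1},
  {"dx": 0, "dy": 0, "dz": 0, "yaw": 0.07, "fingers": 1},
  {"dx": 0, "dy": 0, "dz": 0, "yaw": 0.07, "fingers": 1},
  {"dx": 0, "dy": 0, "dz": 0, "yaw": 0.07, "fingers": 1},
  {"dx": 0, "dy": 0, "dz": 0, "yaw": 0.05, "fingers": 1},
  {"dx": 0, "dy": 0, "dz": 0, "yaw": 0.05, "fingers": 1},
  {"dx": 0, "dy": 0, "dz": 0, "yaw": 0.03, "fingers": 1},
  {"dx": 0, "dy": 0, "dz": 0, "yaw": 0, "fingers": 1},
  {"dx": 0, "dy": 0, "dz": 0, "yaw": 0, "fingers": 1},
], squeeze=60)

```text
clock: 6.3
position: [0.4772, 0.1857, 0.0859]
tool_rot: [-3.139, 0.0, -0.082]
force: [-5.4, 4.0, 16.4]
grip_width: 0.0125
finger_force: 63.2
```

```bash
python3 st.py
```

```text
{'clock': 6.3, 'qpos': array([-0.9929,  0.7476,  0.7288,  2.0451, -0.8256,  0.6668, -1.3608]), 'position': array([0.4772, 0.1857, 0.0859]), 'tool_rot': array([-3.1393,  0.    , -0.0817]), 'force': array([-5.4247,  4.0419, 16.4203]), 'moment': array([1.0316, 0.9215, 0.3073]), 'grip_width': 0.012482688755383203, 'finger_force': 63.229966163635254}
```

drive_tool([
  {"dx": 0, "dy": 0, "dz": 0, "yaw": 0.03, "fingers": 1},
  {"dx": 0, "dy": 0, "dz": 0, "yaw": 0.02, "fingers": 1},
  {"dx": 0, "dy": 0, "dz": 0, "yaw": 0, "fingers": 1},
  {"dx": 0, "dy": 0, "dz": 0, "yaw": 0, "fingers": 1},
], squeeze=40)

```text
clock: 6.7
position: [0.4779, 0.1856, 0.0859]
tool_rot: [-3.14, -0.001, -0.16]
force: [1.5, 3.7, 11.3]
grip_width: 0.0129
finger_force: 87.3
```

```bash
python3 st.py
```

```text
{'clock': 6.7, 'qpos': array([-1.0045,  0.7567,  0.7486,  2.045 , -0.8454,  0.6759, -1.4203]), 'position': array([0.4779, 0.1856, 0.0859]), 'tool_rot': array([-3.1396, -0.0014, -0.1595]), 'force': array([ 1.4511,  3.7284, 11.3223]), 'moment': array([ 0.7524, -0.269 ,  1.0093]), 'grip_width': 0.012887389581609069, 'finger_force': 87.25709360092878}
```

drive_tool([
  {"dx": 0, "dy": 0, "dz": 0, "yaw": -0.03, "fingers": 1},
  {"dx": 0, "dy": 0, "dz": 0, "yaw": 0, "fingers": 0.4},
  {"dx": 0, "dy": 0, "dz": 0, "yaw": 0, "fingers": 0.4},
  {"dx": 0, "dy": 0, "dz": 0, "yaw": 0, "fingers": 0.4},
  {"dx": 0, "dy": 0, "dz": -0.1, "yaw": 0, "fingers": 0.4},
  {"dx": 0, "dy": 0, "dz": -0.2, "yaw": 0, "fingers": 0.4},
  {"dx": 0, "dy": 0, "dz": -0.3, "yaw": 0, "fingers": 0.4},
  {"dx": 0, "dy": 0, "dz": -0.3, "yaw": 0, "fingers": 0.4},
  {"dx": 0, "dy": 0, "dz": -0.2, "yaw": 0, "fingers": 0.4},
  {"dx": 0, "dy": 0, "dz": 0, "yaw": 0, "fingers": 0.4},
])

```text
clock: 7.7
position: [0.4781, 0.1846, 0.1976]
tool_rot: [-3.139, -0.003, -0.115]
force: [0.4, 0.5, -1.1]
grip_width: 0.051
finger_force: 0.0
```

```bash
python3 st.py .433 -.139 .18 .975
```

```text
{'clock': 7.7, 'qpos': array([-1.1385,  0.6056,  0.9446,  1.9796, -0.6412,  0.8828, -1.5341]), 'position': array([0.4781, 0.1846, 0.1976]), 'tool_rot': array([-3.1395, -0.0026, -0.115 ]), 'force': array([ 0.3558,  0.4806, -1.0662]), 'moment': array([0.0191, 0.0223, 0.0223]), 'grip_width': 0.05104566733818067, 'finger_force': 0.0}
dx -0.077 dy 3.267 dz 0.176 yaw -0.694
```

drive_tool([
  {"dx": 0, "dy": 0.15, "dz": 0, "yaw": 0, "fingers": 0.4},
  {"dx": -0.007, "dy": 0.3, "dz": 0, "yaw": 0, "fingers": 0.4},
  {"dx": -0.007, "dy": 0.3, "dz": 0, "yaw": 0, "fingers": 0.4},
  {"dx": -0.007, "dy": 0.3, "dz": 0, "yaw": 0, "fingers": 0.4},
  {"dx": -0.007, "dy": 0.3, "dz": 0, "yaw": 0, "fingers": 0.4},
  {"dx": -0.007, "dy": 0.3, "dz": 0, "yaw": 0, "fingers": 0.4},
  {"dx": -0.007, "dy": 0.3, "dz": 0, "yaw": 0, "fingers": 0.4},
  {"dx": -0.007, "dy": 0.3, "dz": 0, "yaw": 0, "fingers": 0.4},
  {"dx": -0.007, "dy": 0.3, "dz": 0, "yaw": 0, "fingers": 0.4},
  {"dx": -0.007, "dy": 0.3, "dz": 0, "yaw": 0, "fingers": 0.4},
  {"dx": -0.007, "dy": 0.3, "dz": 0, "yaw": 0, "fingers": 0.4},
  {"dx": -0.007, "dy": 0.12, "dz": 0, "yaw": 0, "fingers": 0.4},
  {"dx": 0, "dy": 0, "dz": 0, "yaw": 0, "fingers": 0.4},
])

```text
clock: 9.0
position: [0.4307, -0.1418, 0.1947]
tool_rot: [3.141, 0.001, -0.118]
force: [-0.0, -0.1, -0.4]
grip_width: 0.0515
finger_force: 0.0
```

drive_tool([
  {"dx": 0, "dy": 0, "dz": 0, "yaw": -0.074, "fingers": 0.4},
  {"dx": 0, "dy": 0, "dz": 0, "yaw": -0.09, "fingers": 0.4},
  {"dx": 0, "dy": 0, "dz": 0, "yaw": -0.09, "fingers": 0.4},
  {"dx": 0, "dy": 0, "dz": 0, "yaw": -0.09, "fingers": 0.4},
  {"dx": 0, "dy": 0, "dz": 0, "yaw": -0.09, "fingers": 0.4},
  {"dx": 0, "dy": 0, "dz": 0, "yaw": -0.09, "fingers": 0.4},
  {"dx": 0, "dy": 0, "dz": 0, "yaw": -0.09, "fingers": 0.4},
  {"dx": 0, "dy": 0, "dz": 0, "yaw": -0.08, "fingers": 0.4},
  {"dx": 0, "dy": 0, "dz": 0, "yaw": 0, "fingers": 0.4},
  {"dx": 0, "dy": 0, "dz": 0, "yaw": 0, "fingers": 0.4},
  {"dx": 0, "dy": 0, "dz": 0, "yaw": 0, "fingers": 0.4},
])

```text
clock: 10.1
position: [0.432, -0.1394, 0.1948]
tool_rot: [-3.141, 0.0, 0.973]
force: [0.2, -0.9, -0.2]
grip_width: 0.0511
finger_force: 0.0
```

```bash
python3 st.py .433 -.139 .081 .975; python3 - <<'E'
from h import *
t=grab_frame('top');s=grab_frame('scene');cv2.imwrite('pics/t1.png',t);cv2.imwrite('pics/s1.png',s)
def c(i,x,y,w,h,k):return cv2.resize(i[y:y+h,x:x+w],None,fx=k,fy=k,interpolation=cv2.INTER_CUBIC)
a=np.hstack([c(t,190,197,56,60,5),c(s,212,167,50,60,5),c(s,280,255,50,60,5)]);cv2.imwrite('pics/c2.png',a)
E
```

```text
{'clock': 10.1, 'qpos': array([-0.2914,  0.3934,  0.6055,  2.1118, -0.3331,  0.7295, -0.068 ]), 'position': array([ 0.432 , -0.1394,  0.1948]), 'tool_rot': array([-3.1412,  0.0003,  0.9728]), 'force': array([ 0.2133, -0.9226, -0.2395]), 'moment': array([-0.0037, -0.0063,  0.0146]), 'grip_width': 0.05109290947979688, 'finger_force': 0.0}
dx 0.009 dy 0.006 dz 1.138 yaw -0.001
```

View pics/c2.png

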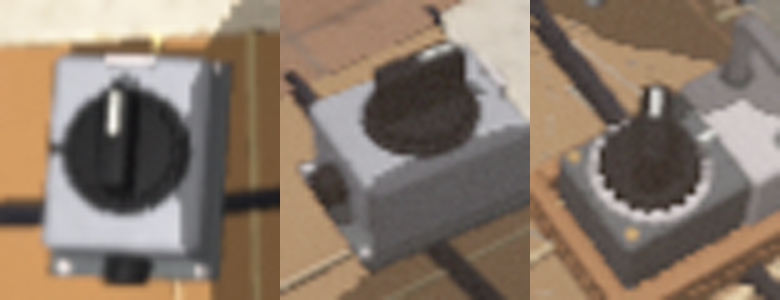

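The isolator nose, its white line at (117,112) in the crop, now points at the staple at (130,60), so it is off. Next is the dial.

drive_tool([
  {"dx": 0, "dy": 0, "dz": 0.1, "yaw": 0, "fingers": 0.4},
  {"dx": 0, "dy": 0, "dz": 0.2, "yaw": 0, "fingers": 0.4},
  {"dx": 0, "dy": 0, "dz": 0.25, "yaw": 0, "fingers": 0.4},
  {"dx": 0, "dy": 0, "dz": 0.25, "yaw": 0, "fingers": 0.4},
  {"dx": 0, "dy": 0, "dz": 0.2, "yaw": 0, "fingers": 0.4},
  {"dx": 0.01, "dy": 0.006, "dz": 0.14, "yaw": 0, "fingers": 0.4},
  {"dx": 0, "dy": 0, "dz": 0, "yaw": 0, "fingers": 0.4},
  {"dx": 0, "dy": 0, "dz": 0, "yaw": 0, "fingers": 0.7},
  {"dx": 0, "dy": 0, "dz": 0, "yaw": 0, "fingers": 0.9},
  {"dx": 0, "dy": 0, "dz": 0, "yaw": 0, "fingers": 1},
  {"dx": 0, "dy": 0, "dz": 0, "yaw": 0, "fingers": 1},
  {"dx": 0, "dy": 0, "dz": 0, "yaw": 0, "fingers": 1},
], squeeze=20)

```text
clock: 11.4
position: [0.4334, -0.1391, 0.0814]
tool_rot: [3.141, -0.0, 0.976]
force: [-2.0, 0.4, 7.3]
grip_width: 0.0123
finger_force: 29.0
```

```bash
python3 st.py .433 -.139 .081 -.075
```

```text
{'clock': 11.4, 'qpos': array([-0.1275,  0.595 ,  0.4082,  2.1791, -0.5243,  0.4609,  0.0991]), 'position': array([ 0.4334, -0.1391,  0.0814]), 'tool_rot': array([ 3.141 , -0.0004,  0.9757]), 'force': array([-2.0193,  0.4339,  7.2764]), 'moment': array([0.0204, 0.3962, 0.0466]), 'grip_width': 0.012297364180445105, 'finger_force': 28.95125985145569}
dx -0.002 dy -0.004 dz 0.004 yaw 0.669
```

drive_tool([
  {"dx": 0, "dy": 0, "dz": 0, "yaw": 0.055, "fingers": 1},
  {"dx": 0, "dy": 0, "dz": 0, "yaw": 0.056, "fingers": 1},
  {"dx": 0, "dy": 0, "dz": 0, "yaw": 0.056, "fingers": 1},
  {"dx": 0, "dy": 0, "dz": 0, "yaw": 0.056, "fingers": 1},
  {"dx": 0, "dy": 0, "dz": 0, "yaw": 0, "fingers": 1},
  {"dx": 0, "dy": 0, "dz": 0, "yaw": 0.056, "fingers": 1},
  {"dx": 0, "dy": 0, "dz": 0, "yaw": 0.056, "fingers": 1},
  {"dx": 0, "dy": 0, "dz": 0, "yaw": 0.056, "fingers": 1},
  {"dx": 0, "dy": 0, "dz": 0, "yaw": 0.055, "fingers": 1},
  {"dx": 0, "dy": 0, "dz": 0, "yaw": 0, "fingers": 1},
  {"dx": 0, "dy": 0, "dz": 0, "yaw": 0.056, "fingers": 1},
  {"dx": 0, "dy": 0, "dz": 0, "yaw": 0.056, "fingers": 1},
  {"dx": 0, "dy": 0, "dz": 0, "yaw": 0.056, "fingers": 1},
  {"dx": 0, "dy": 0, "dz": 0, "yaw": 0.056, "fingers": 1},
  {"dx": 0, "dy": 0, "dz": 0, "yaw": 0, "fingers": 1},
  {"dx": 0, "dy": 0, "dz": 0, "yaw": 0, "fingers": 1},
])

```text
clock: 13.0
position: [0.4334, -0.1391, 0.0814]
tool_rot: [3.141, -0.001, -0.077]
force: [-3.0, -0.3, 9.1]
grip_width: 0.0124
finger_force: 29.2
```

```bash
python3 st.py .433 -.139 .081 -.075
```

```text
{'clock': 13.0, 'qpos': array([-0.3176,  0.6803,  0.6844,  2.1875, -0.8467,  0.5596, -0.6362]), 'position': array([ 0.4334, -0.1391,  0.0814]), 'tool_rot': array([ 3.1415, -0.0007, -0.0769]), 'force': array([-2.9702, -0.2725,  9.1139]), 'moment': array([-0.0223,  0.403 ,  0.0508]), 'grip_width': 0.012350752432346243, 'finger_force': 29.247504472732544}
dx -0.004 dy -0.001 dz 0.004 yaw -0.001
```

drive_tool([
  {"dx": 0, "dy": 0, "dz": 0, "yaw": 0, "fingers": 0.4},
  {"dx": 0, "dy": 0, "dz": 0, "yaw": 0, "fingers": 0.4},
  {"dx": 0, "dy": 0, "dz": 0, "yaw": 0, "fingers": 0.4},
  {"dx": 0, "dy": 0, "dz": -0.1, "yaw": 0, "fingers": 0.4},
  {"dx": 0, "dy": 0, "dz": -0.2, "yaw": 0, "fingers": 0.4},
  {"dx": 0, "dy": 0, "dz": -0.3, "yaw": 0, "fingers": 0.4},
  {"dx": 0, "dy": 0, "dz": -0.3, "yaw": 0, "fingers": 0.4},
  {"dx": -0.15, "dy": 0, "dz": -0.2, "yaw": 0, "fingers": 0.4},
  {"dx": -0.3, "dy": -0.2, "dz": 0, "yaw": 0, "fingers": 0.4},
  {"dx": -0.3, "dy": -0.4, "dz": 0, "yaw": 0, "fingers": 0.4},
  {"dx": 0, "dy": -0.4, "dz": 0, "yaw": 0, "fingers": 0.4},
  {"dx": 0, "dy": -0.3, "dz": 0, "yaw": 0, "fingers": 0.4},
  {"dx": 0, "dy": 0, "dz": 0, "yaw": 0, "fingers": 0.4},
])

```text
clock: 14.3
position: [0.375, -0.0094, 0.1915]
tool_rot: [-3.141, 0.0, -0.072]
force: [0.1, -1.1, 0.9]
grip_width: 0.051
finger_force: 0.0
```

```bash
python3 st.py .493 -.1435 .18 1.496; python3 - <<'E'
from h import *
t=grab_frame('top');s=grab_frame('scene');cv2.imwrite('pics/t2.png',t);cv2.imwrite('pics/s2.png',s)
def c(i,x,y,w,h,k):return cv2.resize(i[y:y+h,x:x+w],None,fx=k,fy=k,interpolation=cv2.INTER_CUBIC)
a=np.hstack([c(t,325,197,56,70,7),c(s,277,250,56,70,7)]);cv2.imwrite('pics/c3.png',a)
E
```

```text
{'clock': 14.3, 'qpos': array([-0.9703,  0.4187,  1.0825,  2.3048, -0.5782,  0.7176, -1.1118]), 'position': array([ 0.375 , -0.0094,  0.1915]), 'tool_rot': array([-3.1413,  0.0002, -0.0719]), 'force': array([ 0.1276, -1.0548,  0.9143]), 'moment': array([ 0.0434, -0.0126, -0.0045]), 'grip_width': 0.05102081899725217, 'finger_force': 0.0}
dx 1.274 dy 1.253 dz 0.115 yaw -0.998
```

View pics/c3.png

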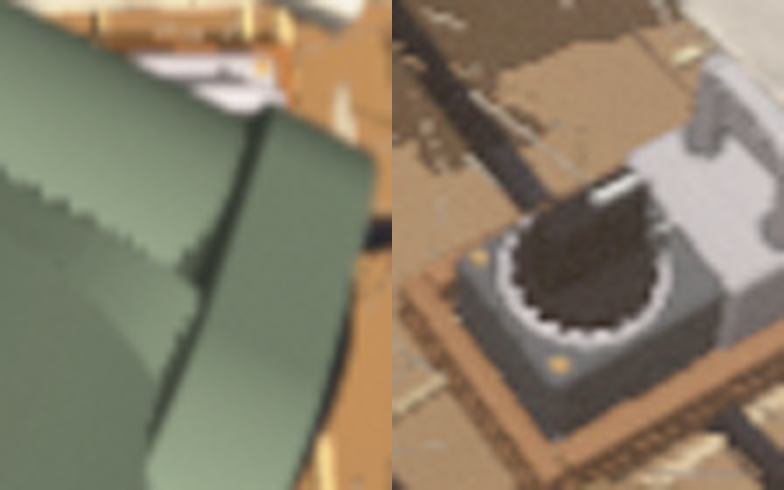

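```bash
python3 - <<'E'
from h import *
np.set_printoptions(precision=4,suppress=True)
S=lambda p:(np.array(p,float)+.5-[392,0])/7-.5+[277,250]
def A(n,p,z):
    P=onz('scene',S(p),z);d=P[1]-P[0];print(n,P.ravel(),np.arctan2(d[1],d[0]))
A('line',[[595,193],[637,180]],.0875)
A('screws',[[560,363],[479,257]],.049)
A('front edge',[[553,395],[457,278]],.049)
A('boundary',[[725,290],[640,172]],.049)
A('side edge',[[553,395],[725,290]],.049)
A('stand front',[[550,455],[405,300]],.022)
E
```

```text
line [ 0.4353 -0.1396  0.0875  0.4483 -0.1432  0.0875] -0.2666924699388368
screws [ 0.4076 -0.1621  0.049   0.4098 -0.1188  0.049 ] 1.520611931612475
front edge [ 0.3994 -0.1694  0.049   0.3999 -0.1209  0.049 ] 1.5599695584095326
boundary [ 0.4637 -0.171   0.049   0.4692 -0.1228  0.049 ] 1.4584491003895725
side edge [ 0.3994 -0.1694  0.049   0.4637 -0.171   0.049 ] -0.02350682010613728
stand front [ 0.3969 -0.1735  0.022   0.3926 -0.1049  0.022 ] 1.63336317093228
```

drive_tool([
  {"dx": 0, "dy": -0.2, "dz": 0, "yaw": 0, "fingers": 0.4},
  {"dx": 0.1, "dy": -0.4, "dz": 0, "yaw": 0, "fingers": 0.4},
  {"dx": 0.1, "dy": -0.4, "dz": 0, "yaw": 0, "fingers": 0.4},
  {"dx": 0.1, "dy": -0.4, "dz": 0, "yaw": 0, "fingers": 0.4},
  {"dx": 0.1, "dy": -0.4, "dz": 0, "yaw": 0, "fingers": 0.4},
  {"dx": 0, "dy": -0.2, "dz": 0, "yaw": 0, "fingers": 0.4},
  {"dx": 0, "dy": 0, "dz": 0, "yaw": 0, "fingers": 0.4},
])

```text
clock: 15.1
position: [0.4308, 0.1848, 0.1911]
tool_rot: [3.14, -0.001, -0.075]
force: [-0.0, -0.9, 0.7]
grip_width: 0.0512
finger_force: 0.0
```

```bash
python3 st.py .493 -.1435 .18 1.496; python3 - <<'E'
from h import *
t=grab_frame('top');s=grab_frame('scene');cv2.imwrite('pics/t3.png',t);cv2.imwrite('pics/s3.png',s)
def c(i,x,y,w,h,k):return cv2.resize(i[y:y+h,x:x+w],None,fx=k,fy=k,interpolation=cv2.INTER_CUBIC)
a=np.hstack([c(t,325,197,50,74,8),c(s,280,255,50,74,8)]);cv2.imwrite('pics/c4.png',a)
E
```

```text
{'clock': 15.1, 'qpos': array([-1.2631,  0.5921,  1.0339,  2.0904, -0.6905,  0.8495, -1.4612]), 'position': array([0.4308, 0.1848, 0.1911]), 'tool_rot': array([ 3.1403, -0.0006, -0.0752]), 'force': array([-0.0331, -0.889 ,  0.7411]), 'moment': array([-0.05  , -0.0043, -0.0321]), 'grip_width': 0.05121413359107176, 'finger_force': 0.0}
dx 0.867 dy 3.227 dz 0.111 yaw -1.000
```

View pics/c4.png

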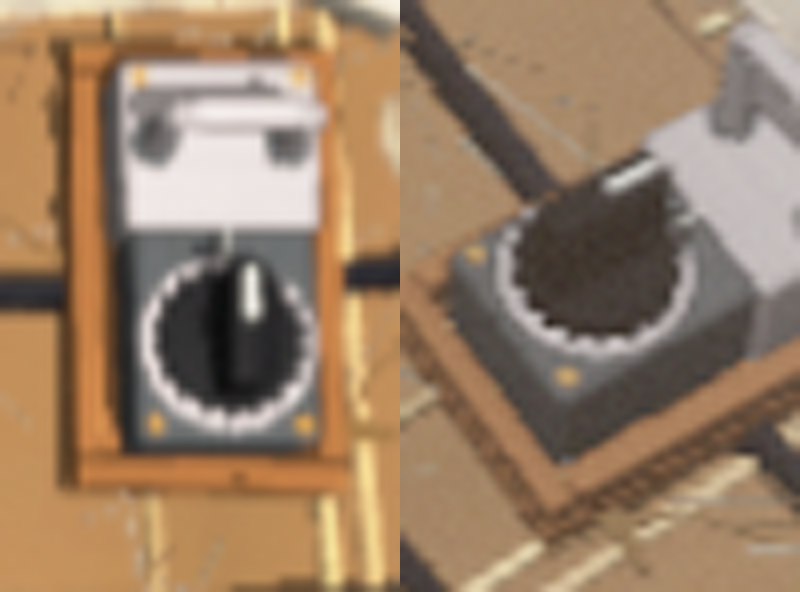

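```bash
python3 - <<'E'
from h import *
np.set_printoptions(precision=4,suppress=True)
S=lambda p:(np.array(p,float)+.5)/8-.5+[325,197]
def A(n,p,z):
    P=onz('top',S(p),z);d=P[1]-P[0];print(n,P.ravel(),np.arctan2(d[1],d[0]))
A('line',[[252,316],[250,267]],.0875)
A('bar left edge',[[226,390],[237,265]],.0875)
A('screwsL',[[156,424],[139,77]],.049)
A('screwsR',[[305,423],[300,77]],.049)
A('edgeL',[[123,450],[119,65]],.049)
A('edgeR',[[318,450],[318,65]],.049)
A('standL',[[78,485],[72,45]],.022)
A('standR',[[345,480],[330,45]],.022)
A('standbot',[[345,485],[68,487]],.022)
A('boundary',[[318,230],[124,230]],.049)
A('axis-rib',[[229,344],[227,238]],.05)
A('bar',[[318,112],[185,108]],.0955)
E
```

```text
line [ 0.4361 -0.1382  0.0875  0.4502 -0.1389  0.0875] -0.046745692882757484
bar left edge [ 0.4154 -0.129   0.0875  0.4509 -0.1352  0.0875] -0.17283661375106302
screwsL [ 0.411  -0.1149  0.049   0.5154 -0.1182  0.049 ] -0.032169851070428246
screwsR [ 0.4091 -0.1588  0.049   0.5131 -0.1668  0.049 ] -0.07675255143706236
edgeL [ 0.4038 -0.1046  0.049   0.5194 -0.1125  0.049 ] -0.0685797604657852
edgeR [ 0.401  -0.1619  0.049   0.5166 -0.1726  0.049 ] -0.09206272577641211
standL [ 0.3967 -0.0944  0.022   0.5324 -0.1029  0.022 ] -0.062251743477822634
standR [ 0.3942 -0.1752  0.022   0.5287 -0.1831  0.022 ] -0.059083037617656625
standbot [ 0.3927 -0.1751  0.022   0.3963 -0.0913  0.022 ] 1.5279707999063494
boundary [ 0.4663 -0.1679  0.049   0.4691 -0.11    0.049 ] 1.5228654182916865
axis-rib [ 0.4334 -0.1382  0.05    0.465  -0.1403  0.05  ] -0.06704869696931408
bar [ 0.4926 -0.1607  0.0955  0.4956 -0.1227  0.0955] 1.493242080756656
```

The dial is at -0.05 to -0.1 rad and the lock's yaw is about -0.065, so the nose points at the rib, in click 0. I'll go to the shackle bar at (0.4933, -0.143) with the fingers partly closed.

drive_tool([
  {"dx": 0.04, "dy": 0.15, "dz": 0, "yaw": 0, "fingers": 0.67},
  {"dx": 0.08, "dy": 0.3, "dz": 0, "yaw": 0, "fingers": 0.67},
  {"dx": 0.08, "dy": 0.3, "dz": 0, "yaw": 0, "fingers": 0.67},
  {"dx": 0.08, "dy": 0.3, "dz": 0, "yaw": 0, "fingers": 0.67},
  {"dx": 0.08, "dy": 0.3, "dz": 0, "yaw": 0, "fingers": 0.67},
  {"dx": 0.08, "dy": 0.3, "dz": 0, "yaw": 0, "fingers": 0.67},
  {"dx": 0.08, "dy": 0.3, "dz": 0, "yaw": 0, "fingers": 0.67},
  {"dx": 0.08, "dy": 0.3, "dz": 0, "yaw": 0, "fingers": 0.67},
  {"dx": 0.08, "dy": 0.3, "dz": 0, "yaw": 0, "fingers": 0.67},
  {"dx": 0.08, "dy": 0.3, "dz": 0, "yaw": 0, "fingers": 0.67},
  {"dx": 0.08, "dy": 0.3, "dz": 0, "yaw": 0, "fingers": 0.67},
  {"dx": 0.03, "dy": 0.07, "dz": 0, "yaw": 0, "fingers": 0.67},
  {"dx": 0, "dy": 0, "dz": 0, "yaw": 0, "fingers": 0.67},
])

```text
clock: 16.5
position: [0.4912, -0.1467, 0.1916]
tool_rot: [3.141, -0.001, -0.081]
force: [-0.1, 0.5, -0.8]
grip_width: 0.0281
finger_force: 0.0
```

drive_tool([
  {"dx": 0, "dy": 0, "dz": 0, "yaw": -0.07, "fingers": 0.67},
  {"dx": 0, "dy": 0, "dz": 0, "yaw": -0.085, "fingers": 0.67},
  {"dx": 0, "dy": 0, "dz": 0, "yaw": -0.085, "fingers": 0.67},
  {"dx": 0, "dy": 0, "dz": 0, "yaw": -0.085, "fingers": 0.67},
  {"dx": 0, "dy": 0, "dz": 0, "yaw": -0.085, "fingers": 0.67},
  {"dx": 0, "dy": 0, "dz": 0, "yaw": -0.085, "fingers": 0.67},
  {"dx": 0, "dy": 0, "dz": 0, "yaw": -0.085, "fingers": 0.67},
  {"dx": 0, "dy": 0, "dz": 0, "yaw": -0.085, "fingers": 0.67},
  {"dx": 0, "dy": 0, "dz": 0, "yaw": -0.085, "fingers": 0.67},
  {"dx": 0, "dy": 0, "dz": 0, "yaw": -0.085, "fingers": 0.67},
  {"dx": 0, "dy": 0, "dz": 0, "yaw": -0.085, "fingers": 0.67},
  {"dx": 0, "dy": 0, "dz": 0, "yaw": -0.085, "fingers": 0.67},
  {"dx": 0, "dy": 0, "dz": 0, "yaw": 0, "fingers": 0.67},
  {"dx": 0, "dy": 0, "dz": 0, "yaw": 0, "fingers": 0.67},
  {"dx": 0, "dy": 0, "dz": 0, "yaw": 0, "fingers": 0.67},
])

```text
clock: 18.0
position: [0.492, -0.1439, 0.1914]
tool_rot: [3.141, 0.001, 1.499]
force: [0.2, -0.3, -0.1]
grip_width: 0.0279
finger_force: 0.0
```

```bash
python3 st.py .4935 -.143 .091 1.506
```

```text
{'clock': 18.0, 'qpos': array([-0.192 ,  0.467 ,  0.4834,  1.9702, -0.3031,  0.7744,  0.3941]), 'position': array([ 0.492 , -0.1439,  0.1914]), 'tool_rot': array([3.1413, 0.0006, 1.4987]), 'force': array([ 0.1653, -0.2577, -0.1055]), 'moment': array([-0.0161, -0.012 ,  0.0718]), 'grip_width': 0.027942353543445164, 'finger_force': 0.0}
dx 0.010 dy 0.014 dz 1.004 yaw -0.005
```

drive_tool([
  {"dx": 0.01, "dy": 0.014, "dz": 0.1, "yaw": -0.005, "fingers": 0.67},
  {"dx": 0, "dy": 0, "dz": 0.2, "yaw": 0, "fingers": 0.67},
  {"dx": 0, "dy": 0, "dz": 0.2, "yaw": 0, "fingers": 0.67},
  {"dx": 0, "dy": 0, "dz": 0.15, "yaw": 0, "fingers": 0.67},
  {"dx": 0, "dy": 0, "dz": 0.1, "yaw": 0, "fingers": 0.67},
  {"dx": 0, "dy": 0, "dz": 0.1, "yaw": 0, "fingers": 0.67},
  {"dx": 0, "dy": 0, "dz": 0.1, "yaw": 0, "fingers": 0.67},
  {"dx": 0, "dy": 0, "dz": 0.05, "yaw": 0, "fingers": 0.67},
  {"dx": 0, "dy": 0, "dz": 0, "yaw": 0, "fingers": 0.67},
])

```text
clock: 18.9
position: [0.4935, -0.1432, 0.0908]
tool_rot: [-3.141, 0.001, 1.509]
force: [-0.4, 0.0, -0.8]
grip_width: 0.028
finger_force: 0.0
```

drive_tool([
  {"dx": 0, "dy": 0, "dz": 0, "yaw": 0, "fingers": 0.8},
  {"dx": 0, "dy": 0, "dz": 0, "yaw": 0, "fingers": 0.9},
  {"dx": 0, "dy": 0, "dz": 0, "yaw": 0, "fingers": 1},
  {"dx": 0, "dy": 0, "dz": 0, "yaw": 0, "fingers": 1},
  {"dx": 0, "dy": 0, "dz": 0, "yaw": 0, "fingers": 1},
  {"dx": 0, "dy": 0, "dz": 0, "yaw": 0, "fingers": 1},
], squeeze=25)

```text
clock: 19.5
position: [0.4938, -0.1432, 0.0917]
tool_rot: [3.141, 0.0, 1.51]
force: [-2.9, -0.2, 7.4]
grip_width: 0.0082
finger_force: 26.0
```

```bash
python3 st.py
```

```text
{'clock': 19.5, 'qpos': array([-0.1025,  0.6264,  0.369 ,  2.0264, -0.4094,  0.5588,  0.4922]), 'position': array([ 0.4938, -0.1432,  0.0917]), 'tool_rot': array([3.1409, 0.0005, 1.5095]), 'force': array([-2.8747, -0.235 ,  7.396 ]), 'moment': array([ 0.1385,  0.4887, -0.036 ]), 'grip_width': 0.008157980991260232, 'finger_force': 26.039451956748962}
```

Gripped. Firming the grip and lifting slowly.

drive_tool([
  {"dx": 0, "dy": 0, "dz": 0, "yaw": 0, "fingers": 1},
  {"dx": 0, "dy": 0, "dz": 0, "yaw": 0, "fingers": 1},
  {"dx": 0, "dy": 0, "dz": -0.03, "yaw": 0, "fingers": 1},
  {"dx": 0, "dy": 0, "dz": -0.03, "yaw": 0, "fingers": 1},
  {"dx": 0, "dy": 0, "dz": -0.03, "yaw": 0, "fingers": 1},
  {"dx": 0, "dy": 0, "dz": -0.03, "yaw": 0, "fingers": 1},
  {"dx": 0, "dy": 0, "dz": -0.03, "yaw": 0, "fingers": 1},
  {"dx": 0, "dy": 0, "dz": 0, "yaw": 0, "fingers": 1},
], squeeze=80)

```text
clock: 20.3
position: [0.4938, -0.1432, 0.1068]
tool_rot: [3.141, 0.001, 1.51]
force: [-1.2, 0.9, 0.4]
grip_width: 0.0073
finger_force: 78.6
```

drive_tool([
  {"dx": 0, "dy": 0, "dz": -0.03, "yaw": 0, "fingers": 1},
  {"dx": 0, "dy": 0, "dz": -0.03, "yaw": 0, "fingers": 1},
  {"dx": 0, "dy": 0, "dz": -0.03, "yaw": 0, "fingers": 1},
  {"dx": 0, "dy": 0, "dz": -0.03, "yaw": 0, "fingers": 1},
  {"dx": 0, "dy": 0, "dz": -0.05, "yaw": 0, "fingers": 1},
  {"dx": 0, "dy": 0, "dz": -0.05, "yaw": 0, "fingers": 1},
  {"dx": 0, "dy": 0, "dz": -0.08, "yaw": 0, "fingers": 1},
  {"dx": 0, "dy": 0, "dz": -0.1, "yaw": 0, "fingers": 1},
  {"dx": 0, "dy": 0, "dz": -0.1, "yaw": 0, "fingers": 1},
  {"dx": 0, "dy": 0, "dz": -0.15, "yaw": 0, "fingers": 1},
  {"dx": 0, "dy": 0, "dz": -0.2, "yaw": 0, "fingers": 1},
  {"dx": 0, "dy": 0, "dz": -0.2, "yaw": 0, "fingers": 1},
  {"dx": 0, "dy": 0, "dz": -0.1, "yaw": 0, "fingers": 1},
  {"dx": 0, "dy": 0, "dz": 0, "yaw": 0, "fingers": 1},
  {"dx": 0, "dy": 0, "dz": 0, "yaw": 0, "fingers": 1},
])

```text
clock: 21.8
position: [0.4934, -0.1429, 0.221]
tool_rot: [3.142, 0.0, 1.51]
force: [0.4, -0.2, -7.3]
grip_width: 0.0068
finger_force: 78.6
```

```bash
python3 st.py; python3 - <<'E'
from h import *
t=grab_frame('top');s=grab_frame('scene');cv2.imwrite('pics/t4.png',t);cv2.imwrite('pics/s4.png',s)
def c(i,x,y,w,h,k):return cv2.resize(i[y:y+h,x:x+w],None,fx=k,fy=k,interpolation=cv2.INTER_CUBIC)
a=np.hstack([c(t,310,180,90,110,4),c(s,260,200,110,110,4)]);cv2.imwrite('pics/c5.png',a)
E
```

```text
{'clock': 21.8, 'qpos': array([-0.2159,  0.4261,  0.508 ,  1.9404, -0.2723,  0.8422,  0.3762]), 'position': array([ 0.4934, -0.1429,  0.221 ]), 'tool_rot': array([3.1416, 0.0004, 1.5099]), 'force': array([ 0.3506, -0.1959, -7.2989]), 'moment': array([-0.0361, -0.0118,  0.0188]), 'grip_width': 0.006805261658986572, 'finger_force': 78.64902377128601}
```

View pics/c5.png

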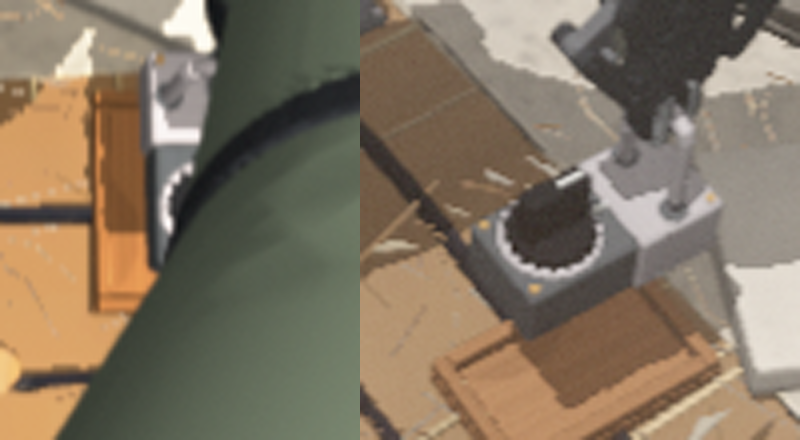

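```bash
python3 st.py .51 .183 .235 1.51; python3 - <<'E'
from h import *
np.set_printoptions(precision=4,suppress=True)
S=lambda p:(np.array(p,float)+.5-[360,0])/4-.5+[260,200]
for z in(.159,.179):
    P=onz('scene',S([[484,225],[535,289]]),z);print(z,P,np.linalg.norm(P[0]-P[1]))
    print(onz('top',(np.array([[159,60]])+.5)/4-.5+[310,180],z))
E
```

```text
{'clock': 21.9, 'qpos': array([-0.2156,  0.4269,  0.5079,  1.9406, -0.2723,  0.8423,  0.3762]), 'position': array([ 0.4932, -0.143 ,  0.2206]), 'tool_rot': array([-3.1406,  0.0005,  1.5097]), 'force': array([ 0.0626,  0.2308, -7.5894]), 'moment': array([-0.0372, -0.0598, -0.0021]), 'grip_width': 0.006967770154586968, 'finger_force': 78.65114092826843}
dx 3.264 dy -0.032 dz -0.144 yaw -0.000
0.159 [[ 0.4091 -0.1189  0.159 ]
 [ 0.4066 -0.1627  0.159 ]] 0.04385331976730414
[[ 0.5158 -0.1174  0.159 ]]
0.179 [[ 0.3998 -0.1302  0.179 ]
 [ 0.3973 -0.1728  0.179 ]] 0.04261901340808165
[[ 0.5108 -0.1135  0.179 ]]
```

At a top height of 0.159 the screws fall on their original x and y, so the shackle is fully open. I'll carry the lock across.

drive_tool([
  {"dx": 0.05, "dy": 0, "dz": -0.05, "yaw": 0, "fingers": 1},
  {"dx": 0.1, "dy": 0, "dz": -0.05, "yaw": 0, "fingers": 1},
  {"dx": 0.15, "dy": -0.002, "dz": -0.045, "yaw": 0, "fingers": 1},
  {"dx": 0.2, "dy": -0.002, "dz": 0, "yaw": 0, "fingers": 1},
  {"dx": 0.2, "dy": -0.002, "dz": 0, "yaw": 0, "fingers": 1},
  {"dx": 0.2, "dy": -0.002, "dz": 0, "yaw": 0, "fingers": 1},
  {"dx": 0.2, "dy": -0.002, "dz": 0, "yaw": 0, "fingers": 1},
  {"dx": 0.2, "dy": -0.002, "dz": 0, "yaw": 0, "fingers": 1},
  {"dx": 0.2, "dy": -0.002, "dz": 0, "yaw": 0, "fingers": 1},
  {"dx": 0.2, "dy": -0.002, "dz": 0, "yaw": 0, "fingers": 1},
  {"dx": 0.2, "dy": -0.002, "dz": 0, "yaw": 0, "fingers": 1},
  {"dx": 0.2, "dy": -0.002, "dz": 0, "yaw": 0, "fingers": 1},
  {"dx": 0.2, "dy": -0.002, "dz": 0, "yaw": 0, "fingers": 1},
  {"dx": 0.2, "dy": -0.002, "dz": 0, "yaw": 0, "fingers": 1},
  {"dx": 0.2, "dy": -0.002, "dz": 0, "yaw": 0, "fingers": 1},
  {"dx": 0.2, "dy": -0.002, "dz": 0, "yaw": 0, "fingers": 1},
  {"dx": 0.2, "dy": -0.002, "dz": 0, "yaw": 0, "fingers": 1},
  {"dx": 0.15, "dy": -0.002, "dz": 0, "yaw": 0, "fingers": 1},
  {"dx": 0.1, "dy": 0, "dz": 0, "yaw": 0, "fingers": 1},
])

```text
clock: 23.8
position: [0.5106, 0.1931, 0.2357]
tool_rot: [3.141, 0.0, 1.511]
force: [-0.2, -0.1, -7.1]
grip_width: 0.0071
finger_force: 78.7
```

```bash
python3 st.py .51 .183 .235 1.51
```

```text
{'clock': 23.8, 'qpos': array([-0.8079,  0.4497,  0.4613,  1.8436, -0.2479,  0.9052, -0.2918]), 'position': array([0.5106, 0.1931, 0.2357]), 'tool_rot': array([3.1414, 0.0004, 1.5109]), 'force': array([-0.1645, -0.1467, -7.1232]), 'moment': array([-0.1765, -0.0645,  0.027 ]), 'grip_width': 0.00713226170659189, 'finger_force': 78.68774771690369}
dx -0.101 dy -0.000 dz 0.007 yaw 0.001
```

drive_tool([
  {"dx": -0.03, "dy": 0, "dz": 0, "yaw": 0, "fingers": 1},
  {"dx": -0.04, "dy": 0, "dz": 0.02, "yaw": 0, "fingers": 1},
  {"dx": -0.03, "dy": 0, "dz": 0.02, "yaw": 0, "fingers": 1},
  {"dx": 0, "dy": 0, "dz": 0, "yaw": 0, "fingers": 1},
  {"dx": 0, "dy": 0, "dz": 0, "yaw": 0, "fingers": 1},
  {"dx": 0, "dy": 0, "dz": 0, "yaw": 0, "fingers": 1},
  {"dx": 0, "dy": 0, "dz": 0, "yaw": 0, "fingers": 1},
  {"dx": 0, "dy": 0, "dz": 0, "yaw": 0, "fingers": 1},
])

```text
clock: 24.6
position: [0.5104, 0.1815, 0.2317]
tool_rot: [3.141, 0.001, 1.51]
force: [-0.6, -0.6, -6.4]
grip_width: 0.0069
finger_force: 78.6
```

```bash
python3 st.py .51 .183 .232 1.51; python3 - <<'E'
from h import *
t=grab_frame('top');s=grab_frame('scene')
def c(i,x,y,w,h,k):return cv2.resize(i[y:y+h,x:x+w],None,fx=k,fy=k,interpolation=cv2.INTER_CUBIC)
a=np.hstack([c(t,150,110,160,170,2.35),c(s,190,100,100,106,3.77)[:399]]) if 0 else None
A=c(t,150,110,160,170,2.4);B=c(s,190,100,100,102,4);B=B[:A.shape[0]]
cv2.imwrite('pics/c6.png',np.hstack([A[:B.shape[0]],B]))
E
```

```text
{'clock': 24.6, 'qpos': array([-0.7905,  0.4481,  0.4614,  1.8585, -0.2496,  0.8919, -0.2715]), 'position': array([0.5104, 0.1815, 0.2317]), 'tool_rot': array([3.1412, 0.0006, 1.5097]), 'force': array([-0.5991, -0.5864, -6.3536]), 'moment': array([ 0.0307,  0.0194, -0.0604]), 'grip_width': 0.006886154060403832, 'finger_force': 78.62146496772766}
dx 0.014 dy -0.004 dz -0.003 yaw -0.000
```

View pics/c6.png

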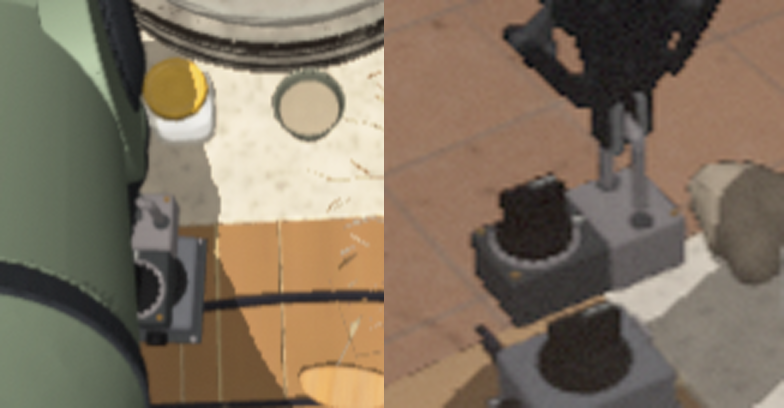

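The lock hangs open and level about 4 cm above the isolator's handle. The isolator is off, and the jar, cup and rib are where they were.

```bash
python3 -c "
from workcell import workorder;print(workorder.job_done())"
```

```text
the job is handed in; nothing more can be done
None
```

The job is handed in at about 25 s of the 62 s allowed: isolator off, dial in the open click, and the padlock held by its fully open shackle, hanging level about 4 cm above the isolator's handle.

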